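# Reset the turntable stop and hold the gear cover over its screw holes

## Task

The modelling turntable's gear housing is to be closed after service: first test and reset its stop by pressing the red mushroom head all the way down, letting it spring back up, and then turning the head clockwise (seen from above) as far as it goes. Then take the aluminium cover by its bar handle, lift it clear of the bench, and hold it level and still, hovering about 15 mm above the open green housing without touching it, lined up (either way round) so that all four threaded holes show whole through the holes of the cover. Finish there, still holding the cover ready for the screws, and leave everything else on the bench where it is.

Things in the scene. Friction and masses are not known exactly. Their poses are not given: they have to be found in the camera images.
- drive_box: green gear housing of the modelling turntable, fixed to the bench: 140 (x) x 104 (y) mm, 70 mm high, open on top, brass gear inside. Origin: centre of its underside, on the bench; z up. Aluminium bosses in its four corners are level with its top and carry one threaded hole each
- cover: loose aluminium cover plate for that housing, about 0.3 kg: 140 (x) x 104 (y) x 5 mm, with a 16 mm round through hole near each corner. Origin: centre of the plate's underside. A black bar handle runs along its x axis above the centre: 70 mm long, 14 mm wide (y), its bar from 29 to 45 mm above the underside, on two posts at x = +28 and -28 mm. It starts flat on the bench, handle up
- stop (a joint): push travel of the red mushroom head of the stop unit, m: 0 up, 0.008 fully down (about 6 N; sprung, it starts to move at 2 N and comes up again by itself when let go)
- stop_twist (a joint): turn of the red mushroom head about its vertical axis, rad: near 0 to 0.2 at the start, grows when turned clockwise seen from above, end stop at 0.9 (reset). It turns with light friction (0.06 N m), also while up, and stays where it is left
- stop_top (a point): centre of the top face of the red mushroom head, 89 mm above the bench when up. The head is round, 42 mm across and 21 mm tall (straight sided from 4 to 17 mm above its underside), on a steel stem, 13 mm clear above a fixed yellow box 72 x 72 mm and 55 mm high. A white line on the head shows its turn
- thread0 (a point): mouth of the 6 mm threaded hole in the housing's +x +y corner, at its top face: (56, 38) mm from the housing's origin, 70 mm up
- thread1 (a point): mouth of the 6 mm threaded hole in the housing's -x +y corner, at its top face: (-56, 38) mm from the housing's origin, 70 mm up
- thread2 (a point): mouth of the 6 mm threaded hole in the housing's -x -y corner, at its top face: (-56, -38) mm from the housing's origin, 70 mm up
- thread3 (a point): mouth of the 6 mm threaded hole in the housing's +x -y corner, at its top face: (56, -38) mm from the housing's origin, 70 mm up
- hole0 (a point): centre of the 16 mm hole in the cover's +x +y corner, at the plate's underside: (56, 38) mm from the cover's origin
- hole1 (a point): centre of the 16 mm hole in the cover's -x +y corner, at the plate's underside: (-56, 38) mm from the cover's origin
- hole2 (a point): centre of the 16 mm hole in the cover's -x -y corner, at the plate's underside: (-56, -38) mm from the cover's origin
- hole3 (a point): centre of the 16 mm hole in the cover's +x -y corner, at the plate's underside: (56, -38) mm from the cover's origin
- screw_tray: bystander, to be left alone: blue open plastic tray 80 x 38 x 18 mm holding screws; origin at its underside
- brush: bystander, to be left alone: paint brush 160 mm long, lying
- bowl: bystander, to be left alone: steel mixing bowl 130 mm across, 60 mm high; origin at its underside
- jar: bystander, to be left alone: white jar with brass lid, 70 mm across, 85 mm high; origin at its underside
- bottle: bystander, to be left alone: blue plastic bottle, 64 mm across, 170 mm high; origin at its underside
- spatula: bystander, to be left alone: modelling spatula 200 mm long, lying
Mind the look-alikes: they are no part of the job. There is more than one size of the part that bears stop; the job needs the smallest.

How it is judged:
By the outcome, as a careful person would: the job done as asked, in the order asked, and still so for the second after the job is handed in, while the arm keeps its last pose, push and grip.
It also fails if it takes over 58 s, if anything falls off the work surface, if the arm or the gripper's body presses on something with over 40 N, if the wrist force passes 120 N, or if a joint passes its speed limit or range.

## Robot

A 7-joint arm with a two-finger parallel gripper is mounted at the origin on the work surface. World frame = base frame: x ahead of the robot, y to its left, z up, the work surface at z = 0. Lengths are in m, angles in rad, forces in N, time in s.
With the tool pointing down it reaches from about 0.4 to 0.85 m from the base axis. Payload 10.4 kg.
Tool frame: the origin (TCP) lies at the very end of the fingers, on their centre line; the grasp point (between the pads) lies 19 mm behind it; z points along the fingers, y is the line along which they close (so a half turn about z gives the same grasp; the last joint's range is limited). The gripper opens to 85 mm and grips with 20 to 120 N. Pads are 22 mm wide; open, the fingers measure 114 mm over their backs; the gripper's body (76 mm by 85 mm) begins 54 mm behind the grasp point. The pads swing forward as they close: fully open they stand 13 mm farther back than shut.
Start: joints at [-1.248, 0.332, -0.065, 1.46, 0.022, 1.35, -0.088], TCP at [0.212, 0.588, 0.192] pointing down, gripper open.
Joint ranges: [-2.6, 2.6], [-0.5, 2.12], [-1.47, 1.34], [0.16, 2.42], [-1.27, 4.41], [0.06, 2.06], [-2.6, 2.6]. Speed limits (rad/s): [2.22, 2.22, 2.79, 2.79, 3.14, 3.14, 3.14].

## Interface

Orientations are given as a unit quaternion [x, y, z, w].
In Python, from workcell import manip, vision, order gives the robot as it stands. The module is installed in compiled form; this text tells all that it offers.
- The arm moves only by the tool move_arm, never from a script. Its argument "motion" is a list of rows, each a list of 3 entries, a list of its own where there are three numbers: the shift along the tool's x, y, z scaled (see below), then the turn, a rotation vector about the tool's x, y, z scaled (see below), then the opening, from -1 (shut) to 1 (fully open). In form: [[[dx, dy, dz], [wx, wy, wz], hand], ...]. A call has 1 to 12 rows; each row shifts and turns the commanded pose from where the row before left it, along the tool's axes as they then stand; what a row does not reach is not made up. The controller multiplies each number of a shift by 0.75 m and each number of a turn by pi/4 rad. A row lasts 1/10 s, in which the tool goes at most 50 mm and 8.59 degrees, less where a joint would pass 70% of its speed; a pose out of reach is approached as far as the arm can. A call with a number of a shift or a turn outside -1 to 1 is refused whole. A call with a gripper value outside its range is refused whole. The fingers move at their own pace and stop on an object; "newtons" is the grip in N (left out, the last holds). Time passes only in rows, so rows that do not move let the fingers close. It gives the time, the measured TCP pose, the force, the opening and the grip force at its end, in the units of the state.
- manip.get_obs(): the state, without advancing time (a new reading comes with each control period).
- vision.camera(name): name is "scene" or "top" or "wrist"; returns a dict with "pixels" (384x512x3 uint8, red, green, blue), "fx", "fy", "cx", "cy" (pixels), "R" (3x3) and "t" (3): a world point X has camera coordinates R X + t. Camera axes: x right, y down, z forward; pixel columns grow to the right and rows downward; lengths in m; the calibration is good to about 2 mm. A picture is of the moment at which its call begins. There is no depth.
- order.hand_in(): hands the job in; it is judged then, once.
The state is a dict: "clock": time; "joint_pos": joint angles; "joint_velocities": joint speeds; "tau": joint torques, N m; "position": TCP position; "ee_rot": TCP orientation; "ft_force": force on the tool from outside, world axes, zero at the start; "torque": the same for the moment, N m; "grip_width": opening from 0.0 (shut) to 1.0 (fully open); "grasp_force": force on a finger pad.
Only numpy, scipy, OpenCV 4.12 (cv2) and the standard library are available. Lean on these libraries where they do the work, as an engineer would, in place of code of your own. Each camera call takes 0.05 s, during which the arm holds its last target. There are 200 camera calls.

## Working session

There is one attempt and no reset: what is moved stays moved. The work goes in short steps, Python scripts to look and compute and a tool call to move; the robot and the scene stay as the last step left them, time stands still between calls to the robot, and variables do not carry over. Pictures are saved under pics/ and viewed, at most 10 in all, crops included, and the job is handed in when it is done.

Besides the shell and the picture viewer there is one more tool, called after ">>>" as name(argument=value, ...), one argument or row to a line, values as JSON. move_arm: Moves the arm, as the interface text tells. Its arguments: {"type":"object","properties":{"motion":{"type":"array"},"newtons":{"type":"number"}},"required":["motion"]}

```bash
mkdir -p pics; python3 - <<'E'
from workcell import manip, vision, order
import cv2, numpy as np, pickle
print(manip.get_obs())
d={}
for n in ("scene","top","wrist"):
    c=vision.camera(n); d[n]=c
    print(n,c["fx"],c["fy"],c["cx"],c["cy"],np.round(-c["R"].T@c["t"],3),np.round(c["R"],3).tolist())
pickle.dump(d,open("c0.pkl","wb"))
for n in ("scene","top"):
    cv2.imwrite(f"pics/{n}0.png",cv2.resize(d[n]["pixels"][:,:,::-1],(800,600),interpolation=cv2.INTER_CUBIC))
E
```

```text
{'clock': 0.0, 'joint_pos': array([-1.24762274,  0.33287543, -0.06468336,  1.46093296,  0.02162315,
        1.34989993, -0.0885043 ]), 'joint_velocities': array([-0.00020662, -0.00056577, -0.00011973, -0.00082747, -0.00022036,
        0.00050197, -0.00066878]), 'tau': array([ 5.65003902e-04, -6.25461173e+01,  4.93400835e-02, -3.91581059e+01,
        1.61732017e-02,  1.04894087e-02, -1.56532349e-05]), 'position': array([0.21170837, 0.58759833, 0.19161771]), 'ee_rot': array([ 1.72023884e-01,  9.85092523e-01, -7.05752730e-04, -7.57419641e-05]), 'ft_force': array([-0.08971226, -0.23217775, -0.35532435]), 'torque': array([-0.02301154,  0.03080493, -0.01626008]), 'grasp_force': 0.0, 'grip_width': 1.0050438392869485}
scene 374.67407573087314 374.67407573087314 257.09244255479706 190.75425735634641 [1.278 0.438 0.786] [[-0.505, 0.863, 0.001], [0.539, 0.316, -0.781], [-0.675, -0.394, -0.625]]
top 472.7913013801833 472.7913013801833 255.07924817817988 179.24309451950757 [ 0.418 -0.012  1.267] [[-0.015, -1.0, -0.025], [-0.996, 0.017, -0.093], [0.093, 0.024, -0.995]]
wrist 267.66734740219664 267.66734740219664 256.09596856386935 194.70697513564593 [0.148 0.61  0.375] [[0.339, 0.941, -0.002], [0.906, -0.326, 0.269], [0.252, -0.093, -0.963]]
```

View pics/scene0.png

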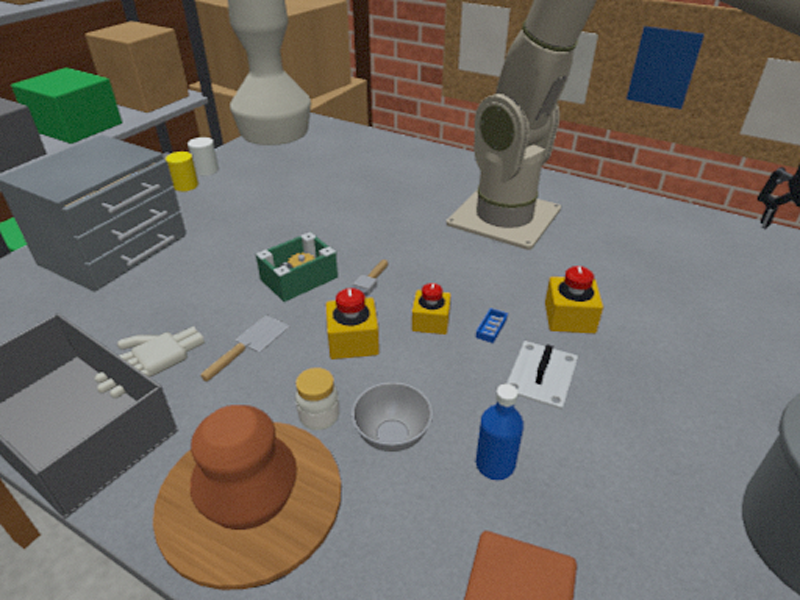

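View pics/top0.png

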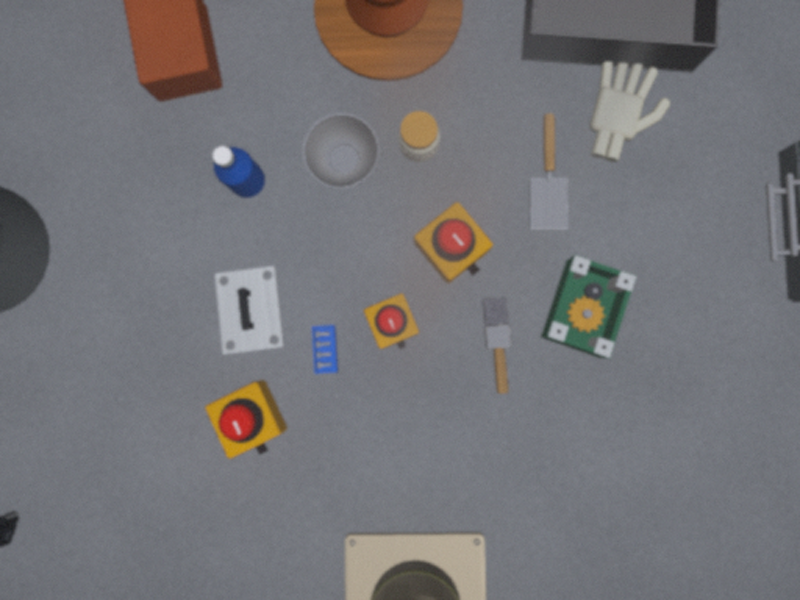

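The top view (800x600) shows three red-headed stops: (390,320), (455,240) and (240,420). The one at (390,320) is clearly the smallest; in the scene view it is at (432,300). The cover is at (249,310), the housing at (590,308), and the tray at (325,349). Next I measure sizes and make one confirming crop.

```bash
cat > h.py <<'E'
import numpy as np, cv2, pickle
def ray(c,u,v,z):
    d=c["R"].T@np.array([(u-c["cx"])/c["fx"],(v-c["cy"])/c["fy"],1.]); o=-c["R"].T@c["t"]
    return o+d*(z-o[2])/d[2]
def proj(c,X):
    p=c["R"]@np.array(X)+c["t"]; return np.array([c["fx"]*p[0]/p[2]+c["cx"],c["fy"]*p[1]/p[2]+c["cy"]])
def blobs(m,amin):
    n,l,s,ce=cv2.connectedComponentsWithStats(m.astype(np.uint8))
    return [(l==i,s[i],ce[i]) for i in range(1,n) if s[i,4]>=amin]
def redm(p):
    r,g,b=[p[...,i].astype(int) for i in range(3)]; return (r>130)&(g<70)&(b<70)
def yelm(p):
    h=cv2.cvtColor(p,cv2.COLOR_RGB2HSV); return (abs(h[...,0].astype(int)-22)<6)&(h[...,1]>180)&(h[...,2]>120)
E
python3 - <<'E'
from h import *
d=pickle.load(open("c0.pkl","rb")); t=d["top"]; s=d["scene"]
for n,c in d.items():
    if n=="wrist": continue
    for m,st,ce in blobs(redm(c["pixels"]),60):
        k,_=cv2.findContours(m.astype(np.uint8),0,2); hull=cv2.convexHull(k[0]); (u,v),r=cv2.minEnclosingCircle(hull)
        X=ray(c,u,v,.083); print(n,"red",np.round([u,v,r],1),X.round(4),"dia mm",round(2000*r*np.linalg.norm(ray(c,u+1,v,.083)-X)))
# cover: bright plate
p=t["pixels"]; h=cv2.cvtColor(p,cv2.COLOR_RGB2HSV)
for name,m,z,a in (("light",(h[...,1]<40)&(h[...,2]>170),.005,40),("green",(abs(h[...,0].astype(int)-75)<15)&(h[...,1]>100),.07,300),("yel",yelm(p),.055,300),("blue",(abs(h[...,0].astype(int)-110)<10)&(h[...,1]>180),.018,100)):
    for mm,st,ce in blobs(m,a):
        k,_=cv2.findContours(mm.astype(np.uint8),0,2); k=max(k,key=cv2.contourArea)
        b=cv2.boxPoints(cv2.minAreaRect(k)); W=np.array([ray(t,*q,z)[:2] for q in b])
        print(name,ce.round(1),st[4],"ctr",W.mean(0).round(4),"sides",np.linalg.norm(W-np.roll(W,-1,0),axis=1)[:2].round(3),"corners",W.round(3).tolist())
o=p[130:220,130:420][:,:,::-1]
cv2.imwrite("pics/crop1.png",cv2.resize(o,None,fx=2.7,fy=2.7,interpolation=cv2.INTER_CUBIC))
a=p[175:240,220:280][:,:,::-1]; b=p[155:240,340:410][:,:,::-1]; e=p[165:230,130:190][:,:,::-1]
cv2.imwrite("pics/crop2.png",np.hstack([cv2.resize(q,(260,300),interpolation=cv2.INTER_CUBIC) for q in (a,b,e)]))
E
```

```text
scene red [370.5 175.5   8.9] [0.2705 0.2661 0.083 ] dia mm 56
scene red [276.  185.5   6.2] [0.4674 0.0322 0.083 ] dia mm 38
scene red [223.5 190.    8.7] [ 0.5669 -0.0937  0.083 ] dia mm 53
top red [248.5 204.5   7.6] [0.4661 0.0344 0.083 ] dia mm 38
top red [150.9 270.2  10.9] [0.3067 0.2792 0.083 ] dia mm 55
light [414.1  52.9] 55 ctr [ 0.875  -0.4202] sides [0.049 0.008] corners [[0.855, -0.405], [0.899, -0.428], [0.895, -0.435], [0.851, -0.412]]
light [405.2  78.4] 375 ctr [ 0.8094 -0.3914] sides [0.135 0.052] corners [[0.786, -0.324], [0.874, -0.426], [0.833, -0.459], [0.745, -0.357]]
light [141.7  99. ] 109 ctr [0.7628 0.327 ] sides [0.03  0.028] corners [[0.777, 0.342], [0.777, 0.312], [0.749, 0.312], [0.749, 0.342]]
light [371.2 169.2] 68 ctr [ 0.5582 -0.2913] sides [0.023 0.023] corners [[0.551, -0.277], [0.573, -0.285], [0.565, -0.306], [0.544, -0.298]]
light [159.3 198.1] 1536 ctr [0.4906 0.2781] sides [0.102 0.139] corners [[0.555, 0.337], [0.564, 0.235], [0.426, 0.22], [0.417, 0.321]]
light [400.5 179.3] 68 ctr [ 0.5298 -0.3677] sides [0.023 0.024] corners [[0.523, -0.352], [0.545, -0.36], [0.537, -0.383], [0.515, -0.375]]
light [357.1 211.6] 69 ctr [ 0.446  -0.2503] sides [0.023 0.023] corners [[0.439, -0.235], [0.461, -0.243], [0.453, -0.265], [0.432, -0.257]]
light [386.4 221.9] 69 ctr [ 0.4174 -0.326 ] sides [0.023 0.023] corners [[0.411, -0.311], [0.432, -0.319], [0.424, -0.341], [0.403, -0.333]]
yel [156.6 268. ] 671 ctr [0.3087 0.2742] sides [0.094 0.094] corners [[0.332, 0.337], [0.37, 0.251], [0.285, 0.211], [0.247, 0.297]]
```

View pics/crop2.png

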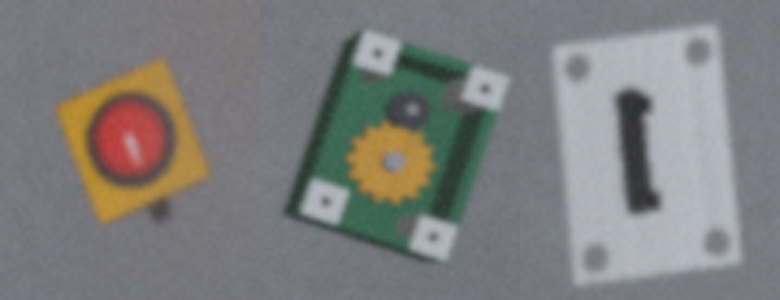

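The crop confirms it: the left stop is small (head about 40 mm, the others about 55 mm) and sits at about (0.467, 0.033). The housing and the cover are also identified. I move towards the small stop while closing the fingers.

```bash
cat >> h.py <<'E'
from scipy.spatial.transform import Rotation as Ro
def need(xyz=None,yaw=None):
    """total shift (scaled, tool axes) and turn (scaled, tool z) from the measured pose; yaw = world angle of tool y, deg"""
    from workcell import manip
    o=manip.get_obs(); R=Ro.from_quat(o["ee_rot"]).as_matrix()
    print("t",round(o["clock"],2),"pos",o["position"].round(4),"yawY",round(np.degrees(np.arctan2(R[1,1],R[0,1])),2),"zaxis",R[:,2].round(4),"F",o["ft_force"].round(1),"grip",round(float(o["grip_width"]),3),round(float(o["grasp_force"]),1),"q",o["joint_pos"].round(2))
    if xyz is not None: print("shift",(R.T@(np.array(xyz)-o["position"])/.75).round(4))
    if yaw is not None:
        x=np.degrees(np.arctan2(R[1,1],R[0,1])); print("turn(wz)",round(-(((yaw-x+180)%360)-180)/45,4))
    z=R[:,2]; print("level rotvec tool scaled",(R.T@np.cross(z,[0,0,-1])/(np.pi/4)).round(4))
E
python3 - <<'E'
from h import *
d=pickle.load(open("c0.pkl","rb")); t=d["top"]
for q in ((371.2,169.2),(400.5,179.3),(357.1,211.6),(386.4,221.9)): print(ray(t,*q,.07).round(4))
E
```

```text
[ 0.551  -0.2771  0.07  ]
[ 0.5241 -0.3496  0.07  ]
[ 0.4445 -0.2379  0.07  ]
[ 0.4176 -0.31    0.07  ]
```

>>> move_arm(
  motion=[
    [[-0.042,-0.043,0],[0,0,0],-1],
    [[-0.042,-0.043,0],[0,0,0],-1],
    [[-0.042,-0.043,0],[0,0,0],-1],
    [[-0.042,-0.043,0],[0,0,0],-1],
    [[-0.042,-0.043,0],[0,0,0],-1],
    [[-0.042,-0.043,0],[0,0,0],-1],
    [[-0.042,-0.043,0],[0,0,0],-1],
    [[-0.042,-0.043,0],[0,0,0],-1],
    [[-0.042,-0.043,0],[0,0,0],-1],
    [[-0.042,-0.043,0],[0,0,0],-1],
    [[-0.042,-0.043,0],[0,0,0],-1],
    [[-0.02,-0.02,0],[0,0,0],-1],
  ],
  newtons=40,
)

```text
clock: 1.35
position: [0.4277, 0.1137, 0.1925]
ee_rot: [0.174, 0.985, 0.0, 0.0]
ft_force: [-0.4, 0.4, -0.1]
grip_width: -0.002
grasp_force: 0.0
```

```bash
cat > w.py <<'E'
from h import *
from workcell import vision
need((.4667,.0333,.15))
c=vision.camera("wrist"); pickle.dump(c,open("w.pkl","wb"))
print("head predicted px",proj(c,(.4667,.0333,.089)))
for m,st,ce in blobs(redm(c["pixels"]),200): 
    k,_=cv2.findContours(m.astype(np.uint8),0,2); k=max(k,key=cv2.contourArea); (u,v),r=cv2.minEnclosingCircle(k); print(st,u,v,r,ray(c,u,v,.083).round(4))
cv2.imwrite("pics/w1.png",c["pixels"][:,:,::-1])
E
python3 w.py
```

```text
t 1.35 pos [0.4277 0.1137 0.1925] yawY 69.94 zaxis [ 4.e-04 -0.e+00 -1.e+00] F [-0.4  0.4 -0.1] grip -0.002 0.0 q [-0.74 -0.1   0.36  1.93  0.04  1.3   0.83]
shift [-0.0856 -0.0829  0.0567]
level rotvec tool scaled [0.0001 0.0005 0.    ]
head predicted px [203.1165335  237.38496093]
[ 350    0   67   38 1920] 383.1672668457031 5.179785251617432 33.23891067504883 [0.3071 0.2853 0.083 ]
[186 221  34  32 766] 202.56666564941406 235.56666564941406 17.308351516723633 [0.4665 0.0314 0.083 ]
```

View pics/w1.png

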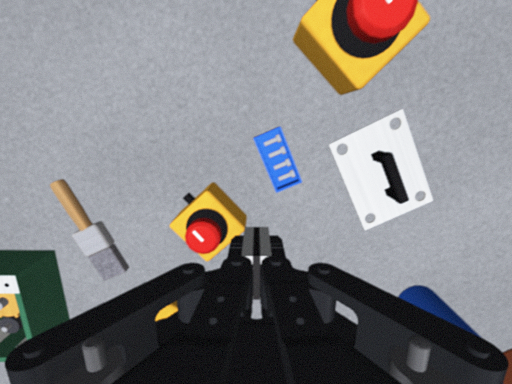

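The wrist view shows the small stop at (203,235), within 2 px of the prediction. The cover is at (381,170).

>>> move_arm(
  motion=[
    [[-0.0428,-0.042,0.015],[0,0,0],-1],
    [[-0.0428,-0.042,0.015],[0,0,0],-1],
    [[0,0,0.04],[0,0,0],-1],
    [[0,0,0.036],[0,0,0],-1],
    [[0,0,0],[0,0,0],-1],
    [[0,0,0],[0,0,0],-1],
  ],
)

```text
clock: 2.0
position: [0.4655, 0.0369, 0.1134]
ee_rot: [0.172, 0.985, -0.0, -0.0]
ft_force: [-0.2, 0.3, 0.7]
grip_width: -0.002
grasp_force: 0.0
```

```bash
python3 -c "
from h import *
need((.4667,.0328,.0795))"
```

```text
t 2.0 pos [0.4655 0.0369 0.1134] yawY 70.21 zaxis [-5.e-04 -2.e-04 -1.e+00] F [-0.2  0.3  0.7] grip -0.002 0.0 q [-0.65  0.03  0.49  1.99 -0.02  1.12  1.07]
shift [-0.0033 -0.0045  0.0451]
level rotvec tool scaled [-0.0005 -0.0005  0.    ]
```

>>> move_arm(
  motion=[
    [[-0.0033,-0.0045,0.012],[0,0,0],-1],
    [[0,0,0.012],[0,0,0],-1],
    [[0,0,0.005],[0,0,0],-1],
    [[0,0,0.005],[0,0,0],-1],
    [[0,0,0.005],[0,0,0],-1],
    [[0,0,0.004],[0,0,0],-1],
    [[0,0,0],[0,0,0],-1],
    [[0,0,0],[0,0,0],-1],
    [[0,0,0],[0,0,0],-1],
  ],
)

```text
clock: 2.9
position: [0.467, 0.0327, 0.0808]
ee_rot: [0.172, 0.985, 0.0, 0.0]
ft_force: [0.7, -1.0, -0.6]
grip_width: -0.0
grasp_force: 0.0
```

```bash
python3 - <<'E'
from h import *
from workcell import vision
need((.4667,.0328,.0795))
c=vision.camera("wrist"); s=vision.camera("scene"); need()
a=cv2.resize(c["pixels"][150:300,180:330],(450,450),interpolation=2)
u,v=proj(s,(.467,.033,.09)).astype(int); print(u,v)
b=cv2.resize(s["pixels"][v-35:v+40,u-29:u+29],(348,450),interpolation=2)
cv2.imwrite("pics/w2.png",np.hstack([a,b])[:,:,::-1])
E
```

```text
t 2.9 pos [0.467  0.0327 0.0808] yawY 70.19 zaxis [ 4.e-04  2.e-04 -1.e+00] F [ 0.7 -1.  -0.6] grip -0.0 0.0 q [-0.64  0.08  0.49  2.02 -0.04  1.05  1.1 ]
shift [0.0005 0.     0.0018]
level rotvec tool scaled [0.0004 0.0003 0.    ]
t 3.0 pos [0.467  0.0326 0.0808] yawY 70.19 zaxis [ 3.e-04  2.e-04 -1.e+00] F [0.  0.8 0. ] grip 0.0 0.0 q [-0.64  0.08  0.49  2.02 -0.04  1.05  1.1 ]
level rotvec tool scaled [0.0004 0.0003 0.    ]
276 183
```

View pics/w2.png

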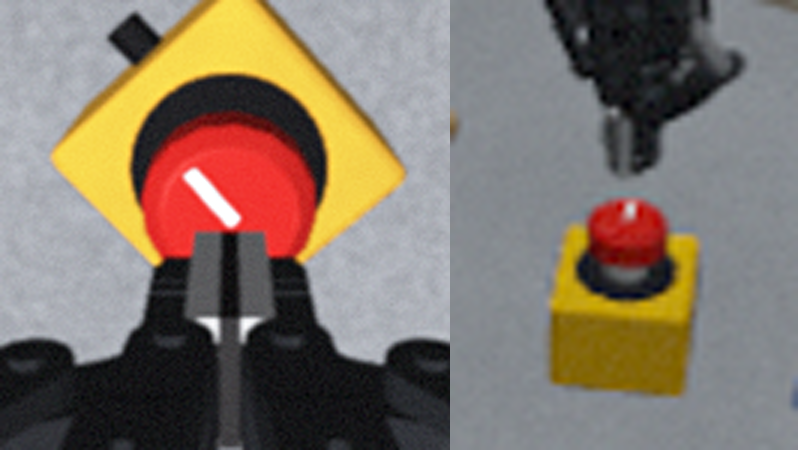

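The wrist view shows the closed tips not on the head, and the scene view shows them about 20-30 mm above it. That fits the zero force. I check where the reported TCP projects.

```bash
python3 - <<'E'
from h import *
from workcell import vision
c=vision.camera("wrist"); s=vision.camera("scene"); t=vision.camera("top")
P=(.467,.0327,.0808)
for n,k in (("w",c),("s",s),("t",t)): print(n,proj(k,P).round(1),[proj(k,(.467,.0327,z)).round(1).tolist() for z in (.09,.1,.11,.12)], np.round(-k["R"].T@k["t"],3))
m=max(blobs(redm(s["pixels"]) ,60),key=lambda b:-abs(b[2][0]-276)); print(m[1],m[2])
print("head top in scene",[proj(s,(.467,.0327,z)).round(1).tolist() for z in (.06,.068,.089)])
h=s["pixels"][165:200,262:294].astype(int).sum(2)//3; 
for r in range(0,30): print(165+r,h[r,6:26])
E
```

```text
w [256.9 216.2] [[256.9, 220.8], [256.9, 226.4], [257.0, 232.5], [257.0, 239.4]] [0.403 0.055 0.264]
s [276.2 186. ] [[276.3, 183.7], [276.4, 181.0], [276.5, 178.4], [276.6, 175.7]] [1.278 0.438 0.786]
t [249.2 204.2] [[249.1, 204.0], [248.9, 203.8], [248.8, 203.7], [248.6, 203.5]] [ 0.418 -0.012  1.267]
[270 182  13   8  73] [275.93150685 185.30136986]
head top in scene [[276.0, 191.3], [276.0, 189.3], [276.3, 183.9]]
165 [140 143 143 131  78  34  49  19  14  28  29  29  31  26  17  19  24  20
  16  13]
166 [141 140 141 138 121 118 132  53  26  24  25  28  19  25  19  20  10  23
  50 102]
167 [139 144 140 144 120  85  99  67  47  25  12  28  33  28  17  16  50 103
 133 137]
168 [137 140 141 135 102  59  63  78  82  52  19  26  18  16  54 106 132 140
 143 143]
169 [137 138 139 131  96  55  59  79  90  56  21  28  32  30  99 138 141 139
 139 142]
170 [138 139 139 131  96  51  57  86  91  53  17  34  36  58 114 144 141 141
 141 140]
171 [137 138 137 127  95  57  64  84  86  52  22  33  31  62 118 143 143 143
 141 141]
172 [137 134 141 137 117  64  56  83  91  56  26  29  22  60 114 141
[... 1232 characters left out ...]
133]
187 [128 114  49  62  72  85  71  72  79  75  65  78  77  73  64 107 141 150
 146 140]
188 [127 111  48  40  49  63  75  76  85  81  77  82  68  53  54 102 125 127
 127 126]
189 [120  90  35  39  50  38  56  55  56  47  60  54  55  35  47 108 133 121
 126 115]
190 [ 99  42  32  42  43  33  45  40  40  52  43  47  54  50  39  77 119 123
 124 112]
191 [ 66  23  32  28  41  49  35  41  39  39  45  47  38  38  37  40  89 123
 119 117]
192 [ 31  34  32  29  49  73  77  82  75  77  69  57  41  34  31  29  65 109
 120 114]
193 [ 47  28  32  33  41  73  93  97  99 107 104  80  26  30  34  30  77 117
 121 110]
194 [ 63  17  28  31  33  51  62  82  98  93  76  55  28  36  33  24  75 117
 123 106]
```

```bash
python3 - <<'E'
from h import *
from workcell import vision
c=vision.camera("wrist"); s=vision.camera("scene")
def P(k): return k["R"],k["t"]
def tri(obs):
    A=[];b=[]
    for k,u,v in obs:
        x=np.array([(u-k["cx"])/k["fx"],(v-k["cy"])/k["fy"]])
        for i in (0,1):
            A.append(k["R"][i]-x[i]*k["R"][2]); b.append(x[i]*k["t"][2]-k["t"][i])
    X,r,_,_=np.linalg.lstsq(np.array(A),np.array(b),rcond=None); return X,r
print("tip",tri([(c,256.7,227.3),(s,274.,176.8)]))
# white line base on head: wrist crop (240,228)->, (188,172)
print("line wrist mid",180+214/3,150+197/3, "scene ~ (277.5,183)", tri([(c,180+214/3,150+197/3),(s,277.0,183.)]))
E
```

```text
tip (array([0.46506286, 0.0287716 , 0.11108114]), array([5.61037065e-05]))
line wrist mid 251.33333333333331 215.66666666666669 scene ~ (277.5,183) (array([0.46194103, 0.03134249, 0.08910743]), array([2.53229345e-06]))
```

>>> move_arm(
  motion=[
    [[0,0,0.005],[0,0,0],-1],
    [[0,0,0.004],[0,0,0],-1],
    [[0,0,0],[0,0,0],-1],
    [[0,0,0],[0,0,0],-1],
  ],
)

```text
clock: 3.65
position: [0.4667, 0.0325, 0.0737]
ee_rot: [0.172, 0.985, -0.0, -0.0]
ft_force: [-0.5, -0.2, 0.8]
grip_width: 0.002
grasp_force: 0.0
```

>>> move_arm(
  motion=[
    [[0,0,0.005],[0,0,0],-1],
    [[0,0,0.004],[0,0,0],-1],
    [[0,0,0],[0,0,0],-1],
    [[0,0,0],[0,0,0],-1],
  ],
)

```text
clock: 4.05
position: [0.4668, 0.0326, 0.067]
ee_rot: [0.172, 0.985, -0.0, -0.0]
ft_force: [0.5, -0.3, -0.2]
grip_width: 0.002
grasp_force: 0.0
```

>>> move_arm(
  motion=[
    [[0,0,0.004],[0,0,0],-1],
    [[0,0,0],[0,0,0],-1],
    [[0,0,0],[0,0,0],-1],
  ],
)

```text
clock: 4.35
position: [0.4668, 0.0326, 0.0641]
ee_rot: [0.172, 0.985, 0.0, -0.0]
ft_force: [0.3, 0.5, 0.4]
grip_width: 0.005
grasp_force: 0.0
```

>>> move_arm(
  motion=[
    [[0,0,0.004],[0,0,0],-1],
    [[0,0,0],[0,0,0],-1],
    [[0,0,0],[0,0,0],-1],
  ],
)

```text
clock: 4.65
position: [0.4668, 0.0326, 0.0611]
ee_rot: [0.172, 0.985, -0.0, -0.0]
ft_force: [1.2, -0.3, 0.1]
grip_width: 0.001
grasp_force: 0.0
```

>>> move_arm(
  motion=[
    [[0,0,0.004],[0,0,0],-1],
    [[0,0,0],[0,0,0],-1],
    [[0,0,0],[0,0,0],-1],
  ],
)

```text
clock: 4.95
position: [0.4668, 0.0326, 0.058]
ee_rot: [0.172, 0.985, -0.0, -0.0]
ft_force: [0.1, -0.3, 1.0]
grip_width: -0.003
grasp_force: 0.0
```

>>> move_arm(
  motion=[
    [[0,0,0.004],[0,0,0],-1],
    [[0,0,0],[0,0,0],-1],
    [[0,0,0],[0,0,0],-1],
  ],
)

```text
clock: 5.25
position: [0.4667, 0.0326, 0.055]
ee_rot: [0.172, 0.985, -0.0, -0.0]
ft_force: [-0.7, -1.0, -0.2]
grip_width: 0.002
grasp_force: 0.0
```

```bash
python3 - <<'E'
from h import *
from workcell import vision
need()
c=vision.camera("wrist"); s=vision.camera("scene"); t=vision.camera("top")
a=cv2.resize(c["pixels"][180:260,216:296],(400,400),interpolation=2)
b=cv2.resize(s["pixels"][145:210,243:308],(400,400),interpolation=2)
cv2.imwrite("pics/w3.png",np.hstack([a,b])[:,:,::-1])
E
```

```text
t 5.25 pos [0.4667 0.0326 0.055 ] yawY 70.18 zaxis [-2.e-04 -0.e+00 -1.e+00] F [-0.7 -1.  -0.2] grip 0.002 0.0 q [-0.63  0.12  0.49  2.05 -0.07  0.99  1.12]
level rotvec tool scaled [-0.0001 -0.0003  0.    ]
```

View pics/w3.png

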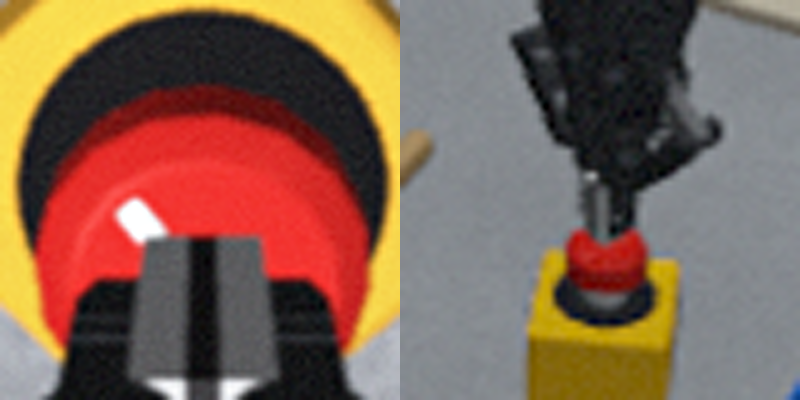

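The wrist crop shows the tips centred over the head and almost on it; the scene crop agrees. The real tips are therefore about 30 mm short of the reported TCP. I continue down by touch.

>>> move_arm(
  motion=[
    [[0,0,0.003],[0,0,0],-1],
    [[0,0,0],[0,0,0],-1],
    [[0,0,0],[0,0,0],-1],
  ],
)

```text
clock: 5.7
position: [0.4668, 0.0326, 0.0528]
ee_rot: [0.172, 0.985, 0.0, -0.0]
ft_force: [0.3, -0.8, 0.5]
grip_width: 0.001
grasp_force: 0.0
```

>>> move_arm(
  motion=[
    [[0,0,0.003],[0,0,0],-1],
    [[0,0,0],[0,0,0],-1],
    [[0,0,0],[0,0,0],-1],
  ],
)

```text
clock: 6.0
position: [0.4668, 0.0326, 0.0506]
ee_rot: [0.172, 0.985, -0.0, -0.0]
ft_force: [-0.5, 0.6, 0.3]
grip_width: 0.002
grasp_force: 0.0
```

>>> move_arm(
  motion=[
    [[0,0,0.003],[0,0,0],-1],
    [[0,0,0],[0,0,0],-1],
    [[0,0,0],[0,0,0],-1],
  ],
)

```text
clock: 6.3
position: [0.467, 0.0326, 0.0485]
ee_rot: [0.172, 0.985, 0.0, 0.0]
ft_force: [-1.0, 0.3, 2.0]
grip_width: -0.001
grasp_force: 1.1
```

>>> move_arm(
  motion=[
    [[0,0,0.004],[0,0,0],-1],
    [[0,0,0],[0,0,0],-1],
    [[0,0,0],[0,0,0],-1],
  ],
)

```text
clock: 6.6
position: [0.4671, 0.0326, 0.0455]
ee_rot: [0.172, 0.985, 0.0, 0.0]
ft_force: [0.1, -0.6, 3.0]
grip_width: 0.004
grasp_force: 1.8
```

>>> move_arm(
  motion=[
    [[0,0,0.004],[0,0,0],-1],
    [[0,0,0],[0,0,0],-1],
    [[0,0,0],[0,0,0],-1],
  ],
)

```text
clock: 6.9
position: [0.4671, 0.0326, 0.0424]
ee_rot: [0.172, 0.985, 0.0, 0.0]
ft_force: [-0.1, 0.5, 4.9]
grip_width: 0.002
grasp_force: 2.6
```

>>> move_arm(
  motion=[
    [[0,0,0.003],[0,0,0],-1],
    [[0,0,0],[0,0,0],-1],
    [[0,0,0],[0,0,0],-1],
  ],
)

```text
clock: 7.2
position: [0.4675, 0.0327, 0.0418]
ee_rot: [0.172, 0.985, 0.001, 0.0]
ft_force: [-8.4, -1.5, 28.3]
grip_width: -0.003
grasp_force: 14.1
```

The head hit its hard stop at reported 0.0418 with 28 N, after about 8 mm of travel, so real tip z = reported + 0.039. Now release, rise and open.

>>> move_arm(
  motion=[
    [[0,0,-0.006],[0,0,0],-1],
    [[0,0,-0.012],[0,0,0],-1],
    [[0,0,-0.025],[0,0,0],-1],
    [[0,0,-0.025],[0,0,0],1],
    [[0,0,0],[0,0,0],1],
    [[0,0,0],[0,0,0],1],
    [[0,0,0],[0,0,0],1],
    [[0,0,0],[0,0,0],1],
    [[0,0,0],[0,0,0],1],
  ],
)

```text
clock: 8.1
position: [0.4664, 0.0325, 0.0906]
ee_rot: [0.172, 0.985, -0.0, -0.0]
ft_force: [0.6, 0.2, 0.0]
grip_width: 0.991
grasp_force: 0.0
```

```bash
python3 - <<'E'
from h import *
from workcell import vision
need((.4668,.0326,.024))
c=vision.camera("wrist")
for m,st,ce in blobs(redm(c["pixels"]),200):
    k,_=cv2.findContours(m.astype(np.uint8),0,2); k=max(k,key=cv2.contourArea); (u,v),r=cv2.minEnclosingCircle(k); print(st,u,v,r,[ray(c,u,v,z).round(4) for z in (.083,.089)])
cv2.imwrite("pics/w4.png",cv2.resize(c["pixels"],(800,600))[:,:,::-1])
E
```

```text
t 8.1 pos [0.4664 0.0325 0.0906] yawY 70.19 zaxis [-1.e-03 -4.e-04 -1.e+00] F [0.6 0.2 0. ] grip 0.991 0.0 q [-0.64  0.07  0.49  2.01 -0.03  1.07  1.09]
shift [-0.0005  0.0004  0.0888]
level rotvec tool scaled [-0.0009 -0.001   0.    ]
[ 229  188   56   53 2070] 256.5 213.0 27.663251876831055 [array([0.4666, 0.0323, 0.083 ]), array([0.4646, 0.033 , 0.089 ])]
```

View pics/w4.png

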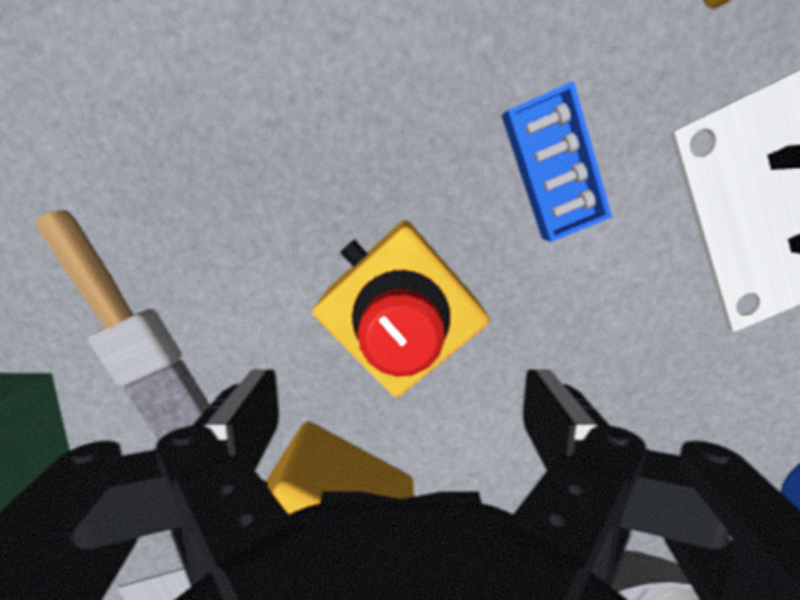

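The wrist view (800x600) shows the head sprung up again at (400,333), centred between the open fingers (276 and 525). I descend and grip.

>>> move_arm(
  motion=[
    [[0,0,0.025],[0,0,0],1],
    [[0,0,0.025],[0,0,0],1],
    [[0,0,0.02],[0,0,0],1],
    [[0,0,0.014],[0,0,0],1],
    [[0,0,0.005],[0,0,0],1],
    [[0,0,0],[0,0,0],1],
    [[0,0,0],[0,0,0],1],
  ],
)

```text
clock: 8.85
position: [0.4673, 0.0327, 0.0249]
ee_rot: [0.172, 0.985, 0.0, 0.0]
ft_force: [-0.2, 0.3, -0.2]
grip_width: 0.998
grasp_force: 0.0
```

>>> move_arm(
  motion=[
    [[0,0,0],[0,0,0],-1],
    [[0,0,0],[0,0,0],-1],
    [[0,0,0],[0,0,0],-1],
    [[0,0,0],[0,0,0],-1],
    [[0,0,0],[0,0,0],-1],
    [[0,0,0],[0,0,0],-1],
  ],
  newtons=40,
)

```text
clock: 9.45
position: [0.467, 0.0325, 0.0245]
ee_rot: [0.172, 0.985, 0.0, 0.0]
ft_force: [0.0, -0.8, 1.7]
grip_width: 0.469
grasp_force: 40.1
```

>>> move_arm(
  motion=[
    [[0,0,0],[0,0,0.1],-1],
    [[0,0,0],[0,0,0.1],-1],
    [[0,0,0],[0,0,0.1],-1],
    [[0,0,0],[0,0,0.1],-1],
    [[0,0,0],[0,0,0.1],-1],
    [[0,0,0],[0,0,0.1],-1],
    [[0,0,0],[0,0,0.1],-1],
    [[0,0,0],[0,0,0.1],-1],
    [[0,0,0],[0,0,0.1],-1],
    [[0,0,0],[0,0,0.1],-1],
    [[0,0,0],[0,0,0],-1],
  ],
)

```text
clock: 10.55
position: [0.4668, 0.0324, 0.0244]
ee_rot: [0.537, 0.844, -0.0, -0.0]
ft_force: [0.1, -2.7, 1.6]
grip_width: 0.469
grasp_force: 40.1
```

```bash
python3 -c "
from h import *
need()
from workcell import manip; print(manip.get_obs()['torque'])"
```

```text
t 10.55 pos [0.4668 0.0324 0.0244] yawY 25.11 zaxis [-2.e-04 -2.e-04 -1.e+00] F [ 0.1 -2.7  1.6] grip 0.469 40.1 q [-0.7   0.18  0.58  2.08 -0.12  0.92  0.38]
level rotvec tool scaled [-0.0003  0.0002  0.    ]
[-0.4544678   0.23345966 -0.03022812]
```

>>> move_arm(
  motion=[
    [[0,0,0],[0,0,0.05],-1],
    [[0,0,0],[0,0,0.05],-1],
    [[0,0,0],[0,0,0.05],-1],
    [[0,0,0],[0,0,0.05],-1],
    [[0,0,0],[0,0,0],-1],
  ],
)

```text
clock: 11.05
position: [0.4665, 0.0333, 0.0243]
ee_rot: [0.599, 0.8, 0.0, -0.0]
ft_force: [-1.8, 3.0, 1.8]
grip_width: 0.47
grasp_force: 40.7
```

```bash
python3 -c "
from h import *
need()
from workcell import manip; print(manip.get_obs()['torque'])"
```

```text
t 11.05 pos [0.4665 0.0333 0.0243] yawY 16.35 zaxis [-7.e-04  5.e-04 -1.e+00] F [-1.8  3.   1.8] grip 0.47 40.7 q [-0.72  0.18  0.6   2.08 -0.13  0.92  0.23]
level rotvec tool scaled [-0.0006 -0.0009  0.    ]
[0.51268821 0.46362469 0.31984502]
```

The moment rose from about 0 to 0.32 N m after 54°, so the head is on its end stop. I open, rise and check the white line.

>>> move_arm(
  motion=[
    [[0,0,0],[0,0,0],1],
    [[0,0,0],[0,0,0],1],
    [[0,0,0],[0,0,0],1],
    [[0,0,0],[0,0,0],1],
    [[0,0,0],[0,0,0],1],
    [[0,0,-0.02],[0,0,0],1],
    [[0,0,-0.04],[0,0,0],1],
    [[0,0,-0.04],[0,0,0],1],
    [[0,0,-0.04],[0,0,0],1],
    [[0,0,0],[0,0,0],1],
    [[0,0,0],[0,0,0],1],
  ],
)

```text
clock: 12.15
position: [0.4671, 0.0328, 0.1296]
ee_rot: [0.6, 0.8, 0.001, 0.0]
ft_force: [0.3, -0.6, 0.0]
grip_width: 0.997
grasp_force: 0.0
```

```bash
python3 - <<'E'
from h import *
from workcell import vision
need()
def line(c):
    p=c["pixels"].astype(int); best=None
    for m,st,ce in blobs(redm(c["pixels"]),60):
        k,_=cv2.findContours(m.astype(np.uint8),0,2); k=max(k,key=cv2.contourArea); hull=cv2.convexHull(k)
        f=np.zeros(m.shape,np.uint8); cv2.drawContours(f,[hull],0,1,-1)
        w=(f>0)&(p[...,1]>130)&(p[...,2]>130)
        (u,v),r=cv2.minEnclosingCircle(hull); X=ray(c,u,v,.083)
        if abs(X[0]-.467)+abs(X[1]-.033)<.02 and w.sum()>4:
            y,x=np.nonzero(w); W=np.array([ray(c,a,b,.089)[:2] for a,b in zip(x,y)])
            d=np.linalg.svd(W-W.mean(0))[2][0]; print(X.round(4),w.sum(),"line angle",np.degrees(np.arctan2(d[1],d[0]))%180)
c=vision.camera("wrist"); line(c); line(pickle.load(open("c0.pkl","rb"))["top"]); line(pickle.load(open("w.pkl","rb")));line(vision.camera("top"))
E
```

```text
t 12.15 pos [0.4671 0.0328 0.1296] yawY 16.2 zaxis [ 1.1e-03  9.0e-04 -1.0e+00] F [ 0.3 -0.6  0. ] grip 0.997 0.0 q [-0.76  0.01  0.61  1.97 -0.01  1.16  0.13]
level rotvec tool scaled [ 0.0016 -0.0007  0.    ]
[0.4669 0.0315 0.083 ] 94 line angle 150.29001515472203
[0.4665 0.0314 0.083 ] 65 line angle 18.46354722075517
```

The line turned from 18.5° to 150.3°, which is 48° clockwise. With the moment rise that means the stop is reset. Now I turn towards the cover.

>>> move_arm(
  motion=[
    [[0,0,0],[0,0,-0.147],1],
    [[0,0,0],[0,0,-0.147],1],
    [[0,0,0],[0,0,-0.147],1],
    [[0,0,0],[0,0,-0.147],1],
    [[0,0,0],[0,0,-0.147],1],
    [[0,0,0],[0,0,-0.147],1],
    [[0,0,0],[0,0,-0.147],1],
    [[0,0,0],[0,0,-0.147],1],
    [[0,0,0],[0,0,-0.147],1],
    [[0,0,0],[0,0,-0.147],1],
    [[0,0,0],[0,0,-0.147],1],
    [[0,0,0],[0,0,-0.147],1],
  ],
)

```text
clock: 13.45
position: [0.4661, 0.0323, 0.1282]
ee_rot: [-0.051, 0.999, -0.0, -0.001]
ft_force: [-0.1, 0.5, 0.1]
grip_width: 0.999
grasp_force: 0.0
```

```bash
python3 -c "
from h import *
need((.4906,.2781,.12),96.2)"
```

```text
t 13.45 pos [0.4661 0.0323 0.1282] yawY 95.83 zaxis [-2.e-03 -8.e-04 -1.e+00] F [-0.1  0.5  0.1] grip 0.999 0.0 q [-0.75  0.01  0.6   1.97 -0.01  1.16  1.52]
shift [-0.0658  0.3227  0.0106]
turn(wz) -0.0081
level rotvec tool scaled [-0.0008 -0.0026  0.    ]
```

>>> move_arm(
  motion=[
    [[-0.0094,0.046,0],[0,0,-0.008],1],
    [[-0.0094,0.046,0],[0,0,0],1],
    [[-0.0094,0.046,0],[0,0,0],1],
    [[-0.0094,0.046,0],[0,0,0],1],
    [[-0.0094,0.046,0],[0,0,0],1],
    [[-0.0094,0.046,0],[0,0,0],1],
    [[-0.0094,0.046,0],[0,0,0],1],
    [[0,0,0],[0,0,0],1],
    [[0,0,0],[0,0,0],1],
  ],
)

```text
clock: 14.35
position: [0.4905, 0.2778, 0.1278]
ee_rot: [-0.052, 0.999, -0.001, -0.001]
ft_force: [-0.6, -1.0, -0.8]
grip_width: 1.002
grasp_force: 0.0
```

```bash
python3 - <<'E'
from h import *
from workcell import vision
need((.4906,.2781,-.015),96.2)
c=vision.camera("wrist"); p=c["pixels"]; pickle.dump(c,open("w.pkl","wb"))
h=cv2.cvtColor(p,cv2.COLOR_RGB2HSV)
C=np.array([.4906,.2781]); 
for z,nm in ((.005,"hole"),(.045,"bar")): print(nm,proj(c,(*C,z)).round(1))
print([proj(c,(*(C+np.array([a*np.cos(.108)-b*np.sin(.108),a*np.sin(.108)+b*np.cos(.108)])),.005)).round().tolist() for a,b in ((56,38),(-56,38),(-56,-38),(56,-38)) for a,b in [(a/1000,b/1000)]])
cv2.imwrite("pics/w5.png",cv2.resize(p,(800,600))[:,:,::-1])
E
```

```text
t 14.35 pos [0.4905 0.2778 0.1278] yawY 96.0 zaxis [-0.0017 -0.0021 -1.    ] F [-0.6 -1.  -0.8] grip 1.002 0.0 q [-0.96  0.25  0.43  1.73 -0.11  1.19  1.17]
shift [-0.0005  0.0008  0.1905]
turn(wz) -0.0044
level rotvec tool scaled [-0.0025 -0.0025  0.    ]
hole [257.3 180.4]
bar [257.4 188.8]
[[288.0, 225.0], [291.0, 131.0], [223.0, 131.0], [226.0, 225.0]]
```

View pics/w5.png

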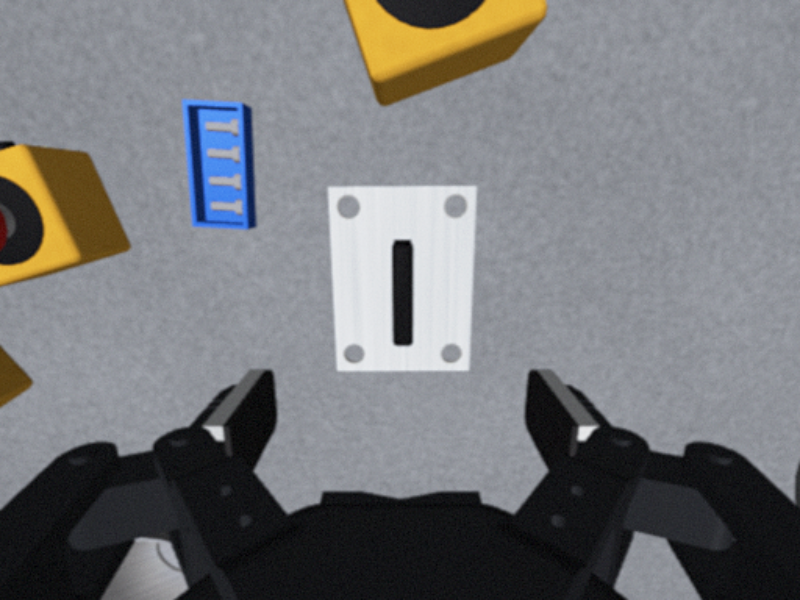

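The wrist view (800x600) shows the cover's holes at (348,207), (456,206), (353,353) and (451,353), and the bar from (402,240) to (402,345). All match the predictions within 2 px, so I descend on the bar.

>>> move_arm(
  motion=[
    [[0,0,0.04],[0,0,-0.004],1],
    [[0,0,0.04],[0,0,0],1],
    [[0,0,0.04],[0,0,0],1],
    [[0,0,0.03],[0,0,0],1],
    [[0,0,0.02],[0,0,0],1],
    [[0,0,0.012],[0,0,0],1],
    [[0,0,0.009],[0,0,0],1],
    [[0,0,0],[0,0,0],1],
    [[0,0,0],[0,0,0],1],
  ],
)

```text
clock: 15.3
position: [0.4917, 0.2781, -0.0131]
ee_rot: [-0.053, 0.999, 0.0, 0.0]
ft_force: [-0.1, 0.3, -0.0]
grip_width: 1.002
grasp_force: 0.0
```

```bash
python3 -c "
from h import *
need((.4906,.2781,-.015),96.2)"
```

```text
t 15.3 pos [ 0.4917  0.2781 -0.0131] yawY 96.1 zaxis [ 9.e-04  8.e-04 -1.e+00] F [-0.1  0.3 -0. ] grip 1.002 0.0 q [-0.92  0.42  0.39  1.85 -0.2   0.91  1.24]
shift [0.0015 0.0001 0.0025]
turn(wz) -0.0022
level rotvec tool scaled [0.0008 0.0012 0.    ]
```

>>> move_arm(
  motion=[
    [[0.0015,0,0.002],[0,0,0],1],
    [[0,0,0],[0,0,0],0.2],
    [[0,0,0],[0,0,0],-1],
    [[0,0,0],[0,0,0],-1],
    [[0,0,0],[0,0,0],-1],
    [[0,0,0],[0,0,0],-1],
    [[0,0,0],[0,0,0],-1],
    [[0,0,0],[0,0,0],-1],
    [[0,0,0],[0,0,0],-1],
    [[0,0,0],[0,0,0],-1],
  ],
  newtons=80,
)

```text
clock: 16.3
position: [0.4903, 0.2779, -0.015]
ee_rot: [-0.053, 0.999, 0.0, 0.0]
ft_force: [-1.9, -0.7, 5.4]
grip_width: 0.145
grasp_force: 78.9
```

>>> move_arm(
  motion=[
    [[0,0,-0.01],[0,0,0],-1],
    [[0,0,-0.02],[0,0,0],-1],
    [[0,0,-0.03],[0,0,0],-1],
    [[0,0,-0.04],[0,0,0],-1],
    [[0,0,-0.04],[0,0,0],-1],
    [[0,0,-0.04],[0,0,0],-1],
    [[0,0,-0.04],[0,0,0],-1],
    [[0,0,-0.03],[0,0,0],-1],
    [[0,0,0],[0,0,0],-1],
    [[0,0,0],[0,0,0],-1],
    [[0,0,0],[0,0,0],-1],
  ],
)

```text
clock: 17.4
position: [0.4893, 0.2773, 0.171]
ee_rot: [-0.053, 0.999, -0.001, -0.001]
ft_force: [0.2, -0.4, -3.5]
grip_width: 0.144
grasp_force: 78.3
```

```bash
python3 - <<'E'
from h import *
from workcell import vision
d=pickle.load(open("c0.pkl","rb"))["top"]
T=np.array([ray(d,*q,.07) for q in ((371.2,169.2),(400.5,179.3),(357.1,211.6),(386.4,221.9))])[:,:2]
ctr=T.mean(0); ax=((T[0]-T[2])+(T[1]-T[3]))/2; ang=np.degrees(np.arctan2(ax[1],ax[0]))
print("housing",ctr,ang,"len",np.linalg.norm(T[0]-T[2]),np.linalg.norm(T[0]-T[1]))
need((ctr[0],ctr[1],.185),ang+90)
s=vision.camera("scene"); t=vision.camera("top")
a=cv2.resize(s["pixels"],(480,360)); b=cv2.resize(t["pixels"],(320,240))
cv2.imwrite("pics/s6.png",np.hstack([a,np.vstack([b,np.zeros((120,320,3),np.uint8)])])[:,:,::-1])
E
```

```text
housing [ 0.48428639 -0.2936413 ] -20.322332945068005 len 0.11353252232836256 0.07734741418719701
t 17.4 pos [0.4893 0.2773 0.171 ] yawY 96.11 zaxis [-0.0016 -0.0011 -1.    ] F [ 0.2 -0.4 -3.5] grip 0.144 78.3 q [-0.97  0.21  0.44  1.68 -0.09  1.27  1.16]
shift [ 0.0877 -0.7562 -0.0178]
turn(wz) 0.5873
level rotvec tool scaled [-0.0012 -0.0022  0.    ]
```

View pics/s6.png

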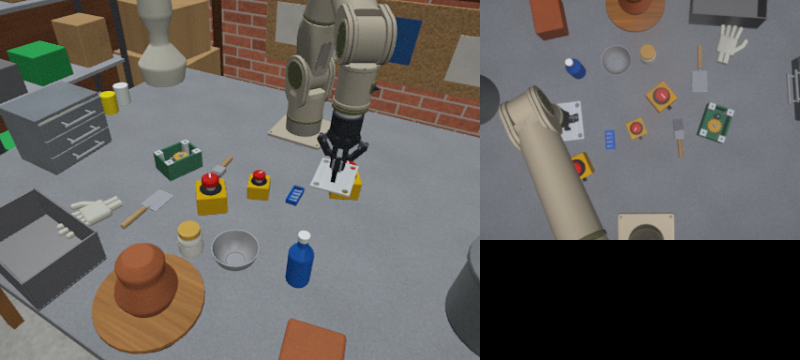

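The view shows the cover held level by its bar, clear of the bench, with the bystanders unmoved. I carry it partway and measure the housing from the wrist camera.

>>> move_arm(
  motion=[
    [[0.0061,-0.03,0],[0,0,0],-1],
    [[0.0061,-0.05,0],[0,0,0],-1],
    [[0.0061,-0.055,0],[0,0,0],-1],
    [[0.0061,-0.055,0],[0,0,0],-1],
    [[0.0061,-0.055,0],[0,0,0],-1],
    [[0.0061,-0.055,0],[0,0,0],-1],
    [[0.0061,-0.055,0],[0,0,0],-1],
    [[0.0061,-0.055,0],[0,0,0],-1],
    [[0.0061,-0.055,0],[0,0,0],-1],
    [[0.006,-0.04,0],[0,0,0],-1],
  ],
)

```text
clock: 18.5
position: [0.4842, -0.1067, 0.1717]
ee_rot: [-0.052, 0.999, -0.0, -0.0]
ft_force: [0.7, -0.1, -2.9]
grip_width: 0.143
grasp_force: 78.3
```

>>> move_arm(
  motion=[
    [[0,0,0],[0,0,0.1],-1],
    [[0,0,0],[0,0,0.13],-1],
    [[0,0,0],[0,0,0.13],-1],
    [[0,0,0],[0,0,0.13],-1],
    [[0,0,0],[0,0,0.097],-1],
    [[0,0,0],[0,0,0],-1],
    [[0,0,0],[0,0,0],-1],
    [[0,0,0],[0,0,0],-1],
  ],
)

```text
clock: 19.3
position: [0.4848, -0.1037, 0.1719]
ee_rot: [0.175, 0.984, -0.0, -0.0]
ft_force: [0.6, -0.2, -3.4]
grip_width: 0.141
grasp_force: 78.5
```

```bash
python3 - <<'E'
from h import *
from workcell import vision
need((.4843,-.2936,.185),69.7)
c=vision.camera("wrist"); p=c["pixels"]; pickle.dump(c,open("w2.pkl","wb"))
h=cv2.cvtColor(p,cv2.COLOR_RGB2HSV)
print("pred",[proj(c,(*q,.07)).round().tolist() for q in ((.551,-.2771),(.5241,-.3496),(.4445,-.2379),(.4176,-.31))])
for m,st,ce in blobs((h[...,1]<45)&(h[...,2]>165),60): print(st,ce.round(1),ray(c,*ce,.07).round(4))
cv2.imwrite("pics/w7.png",cv2.resize(p,(800,600))[:,:,::-1])
E
```

```text
t 19.3 pos [ 0.4848 -0.1037  0.1719] yawY 69.79 zaxis [-4.e-04  0.e+00 -1.e+00] F [ 0.6 -0.2 -3.4] grip 0.141 78.5 q [-0.61  0.04  0.76  1.86 -0.03  1.25  1.38]
shift [-0.0868 -0.2379 -0.0175]
turn(wz) 0.0021
level rotvec tool scaled [-0.0002 -0.0004  0.    ]
pred [[141.0, 282.0], [78.0, 282.0], [130.0, 191.0], [60.0, 191.0]]
[     0      0    512    353 117144] [254.7 138.9] [ 0.4387 -0.0889  0.07  ]
[427  23  17  10  71] [435.3  27.3] [0.4007 0.1063 0.07  ]
[431  38  16  10  68] [438.9  42.3] [0.4146 0.1073 0.07  ]
[434  54  17  10  67] [442.2  58.2] [0.4295 0.1079 0.07  ]
[438  69  16   9  65] [445.5  72.7] [0.4435 0.1087 0.07  ]
[382 109   8  18  70] [385.4 117.7] [0.465 0.044 0.07 ]
[117 181  27  24 569] [129.8 192.4] [ 0.4455 -0.2382  0.07  ]
[103 220  11  11  94] [108.  225.3] [ 0.4718 -0.2796  0.07  ]
[129 273  18  10 106] [136.1 276.4] [ 0.5422 -0.2799  0.07  ]
[238 299  25  20 140] [243.4 309.7] [ 0.6313 -0.175   0.07  ]
[265 299  11  19 128] [271.4 308.1] [ 0.6412 -0.1413  0.07  ]
[143 303  18  21 152] [152.  312.5] [ 0.5954 -0.2847  0.07  ]
[492 316  20  19 151] [502.4 324.7] [0.7664 0.1275 0.07  ]
[500 339  12  14  86] [507.5 345.6] [0.8024 0.13   0.07  ]
```

View pics/w7.png

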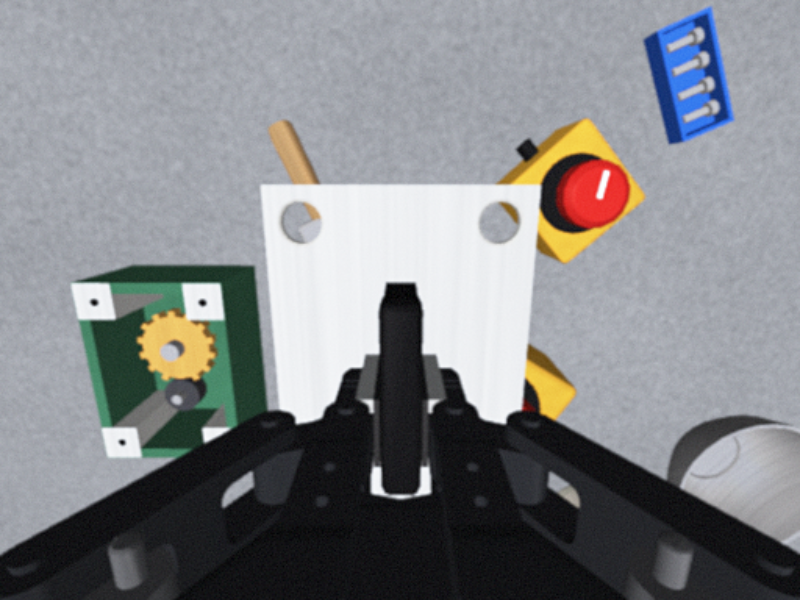

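The wrist view (800x600) shows the housing's thread holes at about (94,302), (202,302) and (123,442), the cover's front holes at (300,222) and (498,222), and the small stop's line at (603,185). I refine these numerically.

```bash
python3 - <<'E'
from h import *
c=pickle.load(open("w2.pkl","rb")); g=cv2.cvtColor(c["pixels"],cv2.COLOR_RGB2GRAY).astype(float)
W=[]
for u,v in ((94,302),(202,302),(123,442)):
    u,v=int(u*.64),int(v*.64); s=g[v-4:v+5,u-4:u+5]; w=np.clip(150-s,0,None); yy,xx=np.mgrid[v-4:v+5,u-4:u+5]
    q=((w*xx).sum()/w.sum(),(w*yy).sum()/w.sum()); W.append(ray(c,*q,.07)[:2]); print(q,W[-1].round(4))
W=np.array(W); print("dist 76?",np.linalg.norm(W[0]-W[1]),"112?",np.linalg.norm(W[0]-W[2]))
# W0=(-x,-y),W1=(-x,+y),W2=(+x,-y)
ctr=(W[1]+W[2])/2; a=W[2]-W[0]; b=W[1]-W[0]
print("ctr",ctr.round(4),"ang",np.degrees(np.arctan2(a[1],a[0])),np.degrees(np.arctan2(b[1],b[0]))-90)
# cover holes (top edge of hole, plate top)
need()
P=np.array([.4848,-.1037,.1719]);y=np.radians(69.79); ty=np.array([np.cos(y),np.sin(y)]); tx=np.array([-ty[1]*-1*-1,ty[0]]) 
H=[]
for u,v in ((300,222),(498,222)):
    u,v=int(u*.64),int(v*.64); s=g[v-20:v+21,u-20:u+21]; m=(s<205).astype(np.uint8); n,l,st,ce=cv2.connectedComponentsWithStats(m)
    i=1+np.argmin([np.hypot(*(ce[j]-20))+(st[j,4]<150)*99 for j in range(1,n)]); q=ce[i]+[u-20,v-20]; H.append(q); print("hole px",q,st[i])
d=c["fx"]*.076/np.linalg.norm(H[1]-H[0]); 
for z in (.18,.187,.192,.197):
    X=np.array([ray(c,*q,z)[:2] for q in H]); m=X.mean(0)-P[:2]
    print(z,"spacing",np.linalg.norm(X[1]-X[0]).round(4),"yaw",np.degrees(np.arctan2(*(X[1]-X[0])[::-1])).round(2),"in tool x,y",(m@np.array([-np.sin(y),np.cos(y)])).round(4),(m@ty).round(4))
# stop line angle
m=max(blobs(redm(c["pixels"]),300),key=lambda b:b[1][4])[2]; print(m,ray(c,*m,.083))
E
```

```text
(np.float64(59.85404191616767), np.float64(193.1377245508982)) [ 0.4196 -0.3111]
(np.float64(129.1834451901566), np.float64(193.35197613721104)) [ 0.4463 -0.2394]
(np.float64(77.77877094972067), np.float64(282.72067039106145)) [ 0.5256 -0.3505]
dist 76? 0.07652861902241459 112? 0.11301917203166964
ctr [ 0.4859 -0.295 ] ang -20.399166119258496 -20.363695197487687
t 19.35 pos [ 0.4849 -0.1037  0.172 ] yawY 69.77 zaxis [-3.e-04 -0.e+00 -1.e+00] F [-0.8  0.8 -3. ] grip 0.144 78.5 q [-0.61  0.04  0.76  1.86 -0.03  1.25  1.38]
level rotvec tool scaled [-0.0001 -0.0003  0.    ]
hole px [191.59330986 141.80985915] [  7   7  26  27 568]
hole px [319.34931507 141.84417808] [  8   7  27  27 584]
0.18 spacing 0.0822 yaw 69.8 in tool x,y 0.0538 -0.0009
0.187 spacing 0.0789 yaw 69.8 in tool x,y 0.0543 -0.0009
0.192 spacing 0.0766 yaw 69.8 in tool x,y 0.0547 -0.0009
0.197 spacing 0.0742 yaw 69.8 in tool x,y 0.0551 -0.0008
[379.47244673 124.02057311] [0.46680487 0.0315054  0.083     ]
```

Both measurements agree. The cover's underside is at reported z + 0.015, and its centre is within 1.5 mm of the TCP. The housing centre is at (0.4856, -0.2947) with its axis at -20.4°. I move above it.

>>> move_arm(
  motion=[
    [[-0.0145,-0.0396,0],[0,0,0.003],-1],
    [[-0.0145,-0.0396,0],[0,0,0],-1],
    [[-0.0145,-0.0396,0],[0,0,0],-1],
    [[-0.0145,-0.0396,0],[0,0,0],-1],
    [[-0.0145,-0.0396,0],[0,0,0],-1],
    [[-0.0145,-0.0396,0],[0,0,0],-1],
    [[0,0,0],[0,0,0],-1],
    [[0,0,0.04],[0,0,0],-1],
    [[0,0,0.04],[0,0,0],-1],
    [[0,0,0.02],[0,0,0],-1],
    [[0,0,0],[0,0,0],-1],
    [[0,0,0],[0,0,0],-1],
  ],
)

```text
clock: 20.55
position: [0.4844, -0.2937, 0.098]
ee_rot: [0.177, 0.984, -0.0, 0.0]
ft_force: [-0.9, -0.1, -2.1]
grip_width: 0.141
grasp_force: 78.7
```

```bash
cat > chk.py <<'E'
from h import *
from workcell import vision
need((.4847,-.2934,.070),69.65)
for n in ("wrist","top"):
    c=vision.camera(n); pickle.dump(c,open(n+"f.pkl","wb")); g=cv2.cvtColor(c["pixels"],cv2.COLOR_RGB2GRAY)
    from workcell import manip
    zu=manip.get_obs()["position"][2]+.015
    a=np.radians(-20.38); ex=np.array([np.cos(a),np.sin(a)]); ey=np.array([-ex[1],ex[0]]); C=np.array([.4856,-.2947])
    for i,(sx,sy) in enumerate(((1,1),(-1,1),(-1,-1),(1,-1))):
        h=C+sx*.056*ex+sy*.038*ey
        print(n,i,"hole px",proj(c,(*h,zu+.005)).round(1),"thread px",proj(c,(*h,.07)).round(1))
E
python3 chk.py
```

```text
t 20.55 pos [ 0.4844 -0.2937  0.098 ] yawY 69.58 zaxis [ 5.e-04 -4.e-04 -1.e+00] F [-0.9 -0.1 -2.1] grip 0.141 78.7 q [-0.24  0.36  0.86  1.77 -0.3   1.14  1.93]
shift [-0.0003  0.0005  0.0373]
turn(wz) -0.0015
level rotvec tool scaled [-0.0002  0.0008  0.    ]
wrist 0 hole px [309.5 302.4] thread px [299.  266.4]
wrist 1 hole px [319.5 142.3] thread px [305.2 137.2]
wrist 2 hole px [192.4 142.3] thread px [206.8 137.3]
wrist 3 hole px [202.5 302.4] thread px [213.1 266.4]
top 0 hole px [376.2 166.8] thread px [371.8 169.1]
top 1 hole px [361.6 210.3] thread px [357.8 210.8]
top 2 hole px [391.8 220.9] thread px [386.7 221. ]
top 3 hole px [406.2 177.1] thread px [400.6 179. ]
```

>>> move_arm(
  motion=[
    [[0,0.0004,0.015],[0,0,0],-1],
    [[0,0,0.012],[0,0,0],-1],
    [[0,0,0.008],[0,0,0],-1],
    [[0,0,0.002],[0,0,0],-1],
    [[0,0,0],[0,0,0],-1],
    [[0,0,0],[0,0,0],-1],
    [[0,0,0],[0,0,0],-1],
    [[0,0,0],[0,0,0],-1],
  ],
)

```text
clock: 21.45
position: [0.4842, -0.2933, 0.0696]
ee_rot: [0.177, 0.984, 0.0, 0.0]
ft_force: [0.9, 0.2, -3.7]
grip_width: 0.143
grasp_force: 78.9
```

```bash
python3 chk.py; python3 - <<'E'
from h import *
c=pickle.load(open("wristf.pkl","rb")); p=c["pixels"]; g=cv2.cvtColor(p,cv2.COLOR_RGB2GRAY)
# front holes: print neighbourhood values to separate plate / boss / thread
for u,v in ((319,142),(192,142)):
    print(u,v); print(g[v-16:v+17:2,u-18:u+19:2])
t=pickle.load(open("topf.pkl","rb")); h=cv2.cvtColor(t["pixels"],cv2.COLOR_RGB2GRAY)
print(h[163:226:3,355:412:3])
E
```

```text
t 21.45 pos [ 0.4842 -0.2933  0.0696] yawY 69.56 zaxis [ 5.e-04 -0.e+00 -1.e+00] F [ 0.9  0.2 -3.7] grip 0.143 78.9 q [-0.22  0.4   0.84  1.8  -0.33  1.09  1.95]
shift [-0.0006  0.     -0.0005]
turn(wz) -0.002
level rotvec tool scaled [0.0002 0.0006 0.    ]
wrist 0 hole px [308.9 302.3] thread px [304.2 285.9]
wrist 1 hole px [318.7 142.7] thread px [312.1 140.3]
wrist 2 hole px [192.  142.8] thread px [198.8 140.4]
wrist 3 hole px [202.3 302.3] thread px [207.1 285.9]
top 0 hole px [373.5 168.2] thread px [371.8 169.1]
top 1 hole px [359.3 210.6] thread px [357.8 210.8]
top 2 hole px [388.7 220.9] thread px [386.7 221. ]
top 3 hole px [402.8 178.3] thread px [400.6 179. ]
319 142
[[234 233 235 231 228 230 232 236 233 233 233 229 229 233 233 230 230 231
  230]
 [231 234 233 231 231 231 229 220 211 217 214 213 206 230 232 231 228 231
  234]
 [233 232 235 230 231 221 214 229 236 232 231 234 210 183 214 231 230 232
  233]
 [233 235 234 232 219 214 233 234 237 235 233 238 236 227 176 217 230 230
  230]
 [230 233 234 227 212 237 233 211 236 236 234 237 236 236 209 185 227 232
  232]
 [232
[... 3355 characters left out ...]
 178 105  78  82  87  88  93 101 108 114 123
  129]
 [ 99 175 177 179 179 178 179 157  73  76  83  92  95  98 105 112 121 125
  130]
 [144 176 177 174 178 180 175  70  57  77  91  91  98 106 110 118 126 131
  134]
 [172 176 170 180 174 177 177 154  76  85  92  95 101 109 115 123 128 132
  138]
 [171 137 169 178 178 180 175 139  85  90  93  99 104 114 119 128 133 137
  143]
 [173 169 172 174 182 178 157  84  89  93 101 107 112 119 126 132 137 141
  145]
 [ 99 142 162 173 182 174  95  83  90  94  98 105 115 124 128 137 141 147
  149]
 [113 100  76  92 142 114  82  90  94 101 108 117 121 127 132 137 143 145
  145]
 [121 121 121 110  78  87  90  93  97 105 113 119 126 131 138 141 143 149
  149]]
```

Through the front holes the threads show fully, as dark spots at (315,139) and (200,139). That is about 1 mm off centre along tool y, well inside the 5 mm margin. I make a small trim, let it settle and check.

>>> move_arm(
  motion=[
    [[0,0.0012,-0.001],[0,0,0],-1],
    [[0,0,0],[0,0,0],-1],
    [[0,0,0],[0,0,0],-1],
    [[0,0,0],[0,0,0],-1],
    [[0,0,0],[0,0,0],-1],
    [[0,0,0],[0,0,0],-1],
    [[0,0,0],[0,0,0],-1],
    [[0,0,0],[0,0,0],-1],
  ],
)

```text
clock: 22.35
position: [0.4844, -0.2923, 0.0701]
ee_rot: [0.177, 0.984, 0.0, -0.0]
ft_force: [0.3, 0.5, -2.7]
grip_width: 0.144
grasp_force: 78.9
```

```bash
python3 - <<'E'
from h import *
from workcell import vision, order, manip
need()
c=vision.camera("wrist"); g=cv2.cvtColor(c["pixels"],cv2.COLOR_RGB2GRAY)
for u,v in ((319,142),(192,142)):
    y,x=np.nonzero(g[v-14:v+15,u-16:u+17]<110); print("thread-hole px",(x.mean()-16).round(1),(y.mean()-14).round(1),len(x))
t=vision.camera("top"); s=vision.camera("scene")
d=pickle.load(open("c0.pkl","rb"))
for m,st,ce in blobs(redm(s["pixels"]),60): print("scene red",ce.round(1))
for m,st,ce in blobs(redm(d["scene"]["pixels"]),60): print("was",ce.round(1))
print("joint speed",abs(manip.get_obs()["joint_velocities"]).max())
print(order.hand_in())
E
```

```text
t 22.35 pos [ 0.4844 -0.2923  0.0701] yawY 69.56 zaxis [-0.e+00  1.e-04 -1.e+00] F [ 0.3  0.5 -2.7] grip 0.144 78.9 q [-0.23  0.4   0.84  1.8  -0.33  1.09  1.95]
level rotvec tool scaled [ 0.0001 -0.0001  0.    ]
thread-hole px -5.6 -2.6 50
thread-hole px 6.7 -2.5 50
scene red [370.6 175.8]
scene red [275.7 185.4]
scene red [223.7 190.4]
was [370.5 175.8]
was [275.9 185.2]
was [223.6 190.4]
joint speed 0.0019673417730939505
the job is handed in; nothing more can be done
None
```

I pressed the smallest stop fully down, let it spring back and turned it clockwise to its end stop; the cover is now held level and still about 15 mm above the housing, and the job is handed in at about 22 s. I checked alignment through the two front holes only, because the gripper hid the rear two.

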